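# Hang the spoon caddy on its twin-pin rack

## Task

Pick up the green spoon caddy by its wooden grip and hang it on the rack, both brass pins through the holes in its ears, then press it down until the two spring catches snap over the ears and it sits fully home. Feel for the pins gently, since the bracket that carries them is clamped a little off the middle of the rack, and never force the caddy against the rack. Leave the bowls and the mug where they are.

Things in the scene. Friction and masses are not known exactly. Their poses are not given: they have to be found in the camera images.
- caddy_mid (a point): Green open-topped spoon caddy, loose on the counter, about 0.2 to 0.3 kg. This point is its centre, half-way up: 59 mm above its underside. Box 50 (x) x 56 (y) x 62 mm high, with an upright wooden grip plate in the middle and an aluminium ear at each end in y. x, y are its own level axes, z is up. It is the same both ways round and may hang either way.
- caddy_grip (a point): Where to hold the caddy: the middle of the upper part of its wooden grip plate, 45 mm above caddy_mid and 14 mm below the plate's top. The plate is 34 mm wide in the caddy's x and 12 mm thick in its y: close the fingers along y, from above. The box's rim is 42 mm below this point.
- caddy_ear (a point): Centre of the hole in the caddy's +y ear, on the ear's underside: 70 mm from caddy_mid along y and 9 mm below it. The other ear is its mirror image at -y. Each ear is 24 mm wide in x, 5 mm thick and ends 82 mm from the middle; its hole is upright, round, 10 mm across, right through.
- rack_mark (a point): On the rack, fixed to the counter: the nominal middle between the two brass pins, at seat level (top of the grey arms, 85 mm above the counter). y runs along the line of pins, x to the crossbar, z up. The pin bracket is clamped up to 15 mm to either side of here along y, both pins together; this is not measured: feel or see it. In x and z it is true. Home: caddy_mid 9 mm above this level.
- rack_foot (a point): Middle of the top of the rack's dark steel foot plate, 75 mm below rack_mark. The two upright pins stand 140 mm apart along y on two grey arms; 8 mm in diameter, they end 28 mm above the seat, their upper 10 mm tapering to a tip 5 mm across. Between the arms 126 mm are free for the caddy's box. More than 40 N on the rack counts as forcing it.
- rack_bar (a point): Top middle of the rack's aluminium crossbar, 61 mm behind the pins and 13 mm above the seat; the grey clamp bar in front of it begins 42 mm behind the pins. Two yellow sloping spring catches, up to 18 mm above the seat, stand at the ears' ends. They stop a caddy merely laid on, its ears about 12 mm too high; pressing with about 10 N takes it past, and they snap over the ears.
- bowl_mid (a point): White cupping bowl, 92 mm across, 62 mm high, loose bystander; point at its centre, half-way up.
- bowl_b_mid (a point): Second white cupping bowl, the same, loose bystander; point at its centre, half-way up.
- mug_mid (a point): White mug, 85 mm across, 91 mm high, loose bystander; point at its centre, half-way up.

How it is judged (in metres and radians):
On the way, in this order (a step that is already met when the one before it is completed fails the run):
1. the caddy is lifted clear of the counter (height (world z) of caddy_mid above 0.1 m and contact force between caddy and rack below 0.1 N), for 0.1 s.
2. the caddy is fully home on both pins (x of caddy_mid in the frame of rack_mark between -0.004 and 0.004 m and y of caddy_mid in the frame of rack_mark between -0.019 and 0.019 m and z of caddy_mid in the frame of rack_mark between 0.006 and 0.012 m and angle between caddy_mid's own z axis and vertical below 0.06 rad and angle between the y axis of caddy_mid and the y axis of rack_mark, either way round below 0.06 rad), for 0.2 s.
At the end, for the whole second after the job is handed in: The caddy hangs on the rack with both pins through its ears: its centre 6 to 12 mm above the seat level (9 when home), within 4 mm of the line of pins in x and 19 mm of the mark along y, upright and parallel to the rack within 0.06 rad, at rest and released (all of step 2 and linear speed of caddy below 0.01 m/s and contact force between caddy and the fingers below 0.05 N); the robot touches nothing.
It fails at once if the rack is loaded with more than 40 N by the caddy (contact force between caddy and rack above 40 N).
It fails at once if the rack is pushed by the robot with more than 40 N (contact force between the arm and rack above 40 N).
It fails at once if the bowl nearer the rack is pushed more than 20 mm or tipped (distance of bowl_mid from where it was at the start of the episode above 0.02 m or angle between bowl_mid's own z axis and vertical above 0.3 rad).
It fails at once if the second bowl is pushed more than 20 mm or tipped (distance of bowl_b_mid from where it was at the start of the episode above 0.02 m or angle between bowl_b_mid's own z axis and vertical above 0.3 rad).
It fails at once if the mug is pushed more than 20 mm or tipped (distance of mug_mid from where it was at the start of the episode above 0.02 m or angle between mug_mid's own z axis and vertical above 0.3 rad).
It also fails if it takes over 67 s, if anything falls off the work surface, if the arm or the gripper's body presses on something with over 40 N, if the wrist force passes 120 N, or if a joint passes its speed limit or range.

## Robot

A 6-joint arm with a two-finger parallel gripper is mounted at the origin on a cart in front of the work surface, level with it; the furniture and walls round the work are solid. World frame = base frame: x ahead of the robot, y to its left, z up, the work surface at z = 0. Lengths are in mm, angles in degrees, forces in N, time in s.
With the tool pointing down it reaches from about 350 to 850 mm from the base axis. Payload 8.1 kg.
Tool frame: the origin (TCP) lies midway between the tips of the shut fingers; the grasp point (between the pads) lies 19 mm behind it (r.pinch_z is the distance from the TCP to the grasp point, in mm); z points along the fingers, y is the line along which they close (so a half turn about z gives the same grasp; the last joint's range is limited). The gripper opens to 85 mm and grips with 20 to 120 N. Pads are 22 mm wide; open, the fingers measure 114 mm over their backs; the gripper's body (76 mm by 85 mm) begins 54 mm behind the grasp point. The pads swing forward as they close: fully open they stand 13 mm farther back than shut.
Start: joints at [-77.773, 7.471, 85.268, -0, 87.261, -4.893], TCP at [176.644, -573.413, 231.292] pointing down, gripper open.
Joint ranges: [-169.43, 169.43], [-51.17, 129.36], [1.28, 143.12], [-76.62, 256.62], [0, 156.53], [-152.29, 152.29]. Speed limits (degrees/s): [136.94, 136.94, 159.86, 180, 180, 180].

## Interface

Orientations are given as [roll, pitch, yaw] about the fixed x, y, z axes, in that order (R = Rz(yaw) Ry(pitch) Rx(roll)).
In Python, from bench import sensors, optics, job, r gives the robot as it stands.
- The arm moves only by the tool play_rows, never from a script. Its argument "motion" is a list that holds one entry, the list of rows, each a list of 6 numbers: the shift along the tool's x, y, z in cm, then the turn, a rotation vector about the tool's x, y, z in degrees. In form: [[[x, y, z, ax, ay, az], ...]]. A call has 1 to 5 rows; each row is the pose to reach, as a shift and turn from the pose commanded when the call began, along the tool's axes at that moment; what a row does not reach only later rows make up. A row lasts 1/10 s, in which the tool goes at most 50 mm and 8.59 degrees, less where a joint would pass 70% of its speed; a pose out of reach is approached as far as the arm can. A call with a gripper value outside its range is refused whole. "jaw" is the opening, from 0 (shut) to 1 (fully open), set as the call begins (left out, the last holds). The fingers move at their own pace and stop on an object; "squeeze" is the grip in N (left out, the last holds). Time passes only in rows, so rows that repeat a pose let the fingers close. It gives the time, the measured TCP pose, the force, the opening and the grip force at its end, in the units of the state.
- sensors.sense(): the state, without advancing time (a new reading comes with each control period).
- optics.snapshot(name): name is "side" or "top"; returns a dict with "pixels" (400x640x3 uint8, red, green, blue), "mtx" (3x3 intrinsics, pixels), "k1" (the pictures are not rectified: a ray, as slopes to the right and down, at radius r is drawn at 1 + k1 r^2 times it, then the intrinsics apply), "R" (3x3) and "t" (3): a world point X has camera coordinates R X + t. Camera axes: x right, y down, z forward; pixel columns grow to the right and rows downward; lengths in mm; the calibration is good to about 2 mm. A picture is of the moment at which its call begins. There is no depth.
- job.hand_in(): hands the job in; it is judged then, once.
The state is a dict: "time": time; "joint_pos": joint angles; "qd": joint speeds; "joint_efforts": joint torques, N m; "tool_pos": TCP position; "tcp_rot": TCP orientation; "ft_force": force on the tool from outside, world axes, zero at the start; "wrist_torque": the same for the moment, N m; "finger_gap": finger opening in mm; "grip_force": force on a finger pad.
Only numpy, scipy, OpenCV 4.12 (cv2) and the standard library are available. Lean on these libraries where they do the work, as an engineer would, in place of code of your own. Each camera call takes 0.05 s, during which the arm holds its last target. There are 200 camera calls.

## Working session

There is one attempt and no reset: what is moved stays moved. The work goes in short steps, Python scripts to look and compute and a tool call to move; the robot and the scene stay as the last step left them, time stands still between calls to the robot, and variables do not carry over. Pictures are saved under pics/ and viewed, at most 10 in all, crops included, and the job is handed in when it is done.

Besides the shell and the picture viewer there is one more tool, called by a JSON object that holds its "fn" and its "kwargs". play_rows: Moves the arm, as the interface text tells. Its arguments: {"type":"object","properties":{"motion":{"type":"array","items":{"type":"array","items":{"type":"array","items":{"type":"number"}}}},"jaw":{"type":"number"},"squeeze":{"type":"number"}},"required":["motion"]}

```bash
mkdir -p pics
cat > h.py <<'E'
import numpy as np, cv2
from bench import sensors, optics, job, r
def snap(n,f=None):
    s=optics.snapshot(n); s={k:(np.array(v) if k!='k1' else v) for k,v in s.items()}
    if f: cv2.imwrite('pics/'+f,cv2.cvtColor(s['pixels'],cv2.COLOR_RGB2BGR))
    np.savez('/tmp/'+n+'.npz',**s); return s
def load(n):
    d=np.load('/tmp/'+n+'.npz'); return {k:d[k] for k in d}
def D(s): return np.array([float(s['k1']),0,0,0])
def ray(s,uv):
    p=cv2.undistortPoints(np.array([[uv]],float),s['mtx'],D(s))[0,0]
    d=s['R'].T@np.array([p[0],p[1],1]); return -s['R'].T@s['t'],d
def atz(s,uv,z):
    c,d=ray(s,uv); return c+d*(z-c[2])/d[2]
def proj(s,X):
    return cv2.projectPoints(np.array(X,float).reshape(-1,3),cv2.Rodrigues(s['R'])[0],s['t'],s['mtx'],D(s))[0].reshape(-1,2)
E
python3 - <<'E'
from h import *
for n in('side','top'):
    s=snap(n,n+'0.png'); print(n,s['mtx'],s['k1'],'cam',-s['R'].T@s['t'],s['R'])
print(sensors.sense())
E
```

```text
side [[365.14001964   0.         316.36573225]
 [  0.         365.14001964 199.12120384]
 [  0.           0.           1.        ]] 0.020780094358154765 cam [ 407.57817774 -815.93058236  745.70024021] [[ 0.98952563 -0.14403847  0.00958894]
 [-0.09104935 -0.67428378 -0.73283791]
 [ 0.11202251  0.72428883 -0.68033569]]
top [[505.38771292   0.         315.61839818]
 [  0.         505.38771292 198.58166987]
 [  0.           0.           1.        ]] -0.10105914072587757 cam [ 319.68102462 -153.12512473 1365.98274176] [[ 0.007084   -0.99996015  0.00543317]
 [-0.98865318 -0.00781898 -0.15001253]
 [ 0.15004903 -0.00430884 -0.98866917]]
{'time': 0.1, 'joint_pos': array([-7.77737745e+01,  7.51212379e+00,  8.53227088e+01,  3.25618236e-04,
        8.72628274e+01, -4.89176120e+00]), 'qd': array([-0.00480128, -0.10171795, -0.09558243,  0.01293133, -0.04130339,
        0.0139036 ]), 'joint_efforts': array([ 1.37575036e-03, -5.70950353e+01, -5.01941121e+01, -2.91305978e-04,
        8.09004618e-03,  3.62936203e-05]), 'tool_pos': array([ 176.53419307, -572.91838033,  230.33851663]), 'tcp_rot': array([-1.79902723e+02, -8.65185690e-03,  1.71179635e+01]), 'ft_force': array([ 0.18089102,  0.05033682, -0.38732023]), 'wrist_torque': array([ 0.01006268, -0.01333289,  0.01880521]), 'grip_force': 0.0, 'finger_gap': 85.13613284322702}
```

View pics/side0.png

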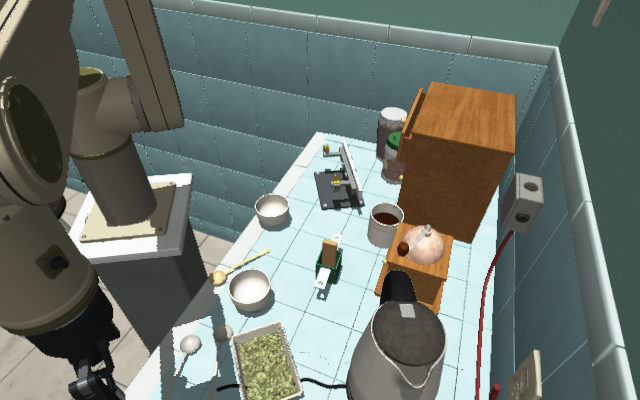

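View pics/top0.png

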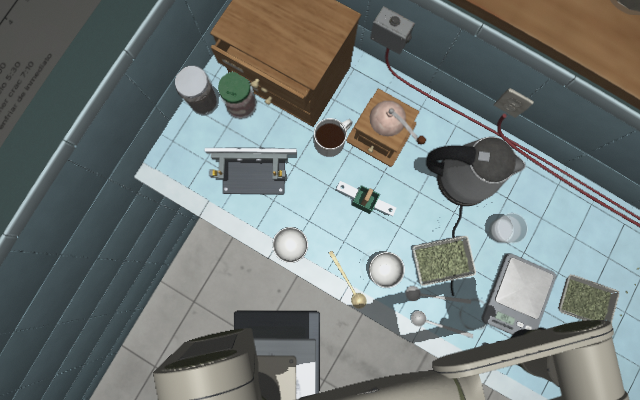

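The side view shows the caddy at about (328,262) and the rack at about (340,185). In the top view the caddy is at (365,199) and the rack at (252,170), with the bowls at (290,244) and (386,268) and the mug at (330,137). I'll enlarge both.

Run:
```python
from h import *
t=load('top')['pixels'];s=load('side')['pixels']
def c(im,x,y,w,h,k): return cv2.resize(im[y:y+h,x:x+w],None,fx=k,fy=k,interpolation=cv2.INTER_CUBIC)
# rack top 195..305 x135..203 ; caddy top 325..405 x 170..220
o=np.zeros((600,800,3),np.uint8)
def put(im,x,y): o[y:y+im.shape[0],x:x+im.shape[1]]=im
put(c(t,200,140,100,60,4),0,0)
put(c(t,330,170,80,60,5),400,0)
put(c(s,305,135,70,80,3.75),0,300)
put(c(s,305,225,50,80,3.75),400,300)
cv2.imwrite('pics/z.png',o[:,:,::-1])
```

```text
(no output)
```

View pics/z.png

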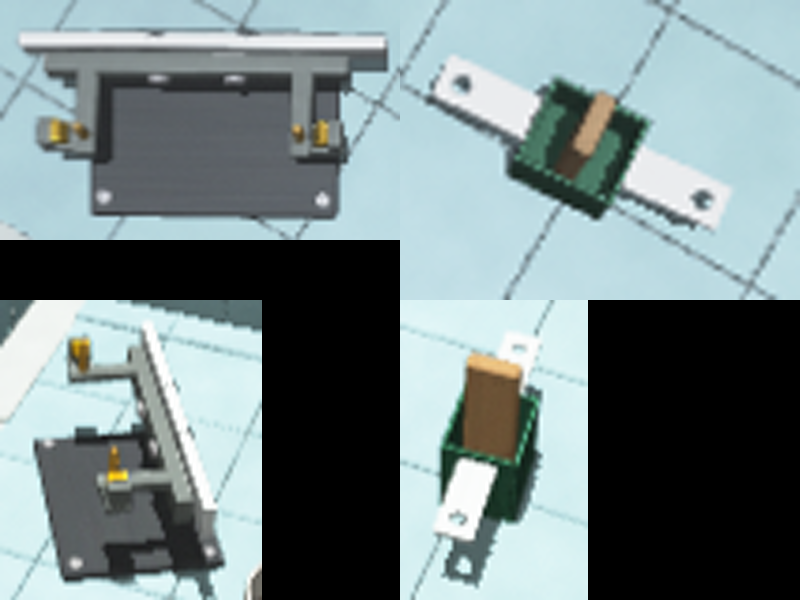

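The enlarged top view puts the pin tips at about (220.5,172.7) and (274.5,172.7). The ear holes are at (342.4,186.6) and (390.6,209.8), and the foot bolts at (225.7,189.2) and (280.5,189.7). In the side view, the near pin tip is at (335,174).

Run:
```python
from h import *
t=load('top');s=load('side')
P=lambda n,a,b,z:(print(n,a.round(1),b.round(1),'mid',((a+b)/2).round(1),'len',np.linalg.norm(a-b).round(1),'ang',np.degrees(np.arctan2(*(b-a)[[1,0]])).round(2)))
def q(n,u,v,z,c=t): P(n,atz(c,u,z),atz(c,v,z),z)
q('pins',(274.5,172.7),(220.5,172.7),113)
q('bar',(296.5,150.5),(205,149),98)
q('bolts',(280.5,189.7),(225.7,189.2),12)
q('ears',(390.6,209.8),(342.4,186.6),54)
f=lambda x,y:(305+x/3.75,225+(y-300)/3.75)
q('ears side',f(58,518),f(119,350),54,s)
# grip top plate corners in top crop
g=np.mean([atz(t,(330+(x-400)/5,170+y/5),118) for x,y in((593,93),(615,98),(577,145),(598,155))],0);print('grip',g)
f2=lambda x,y:(305+x/3.75,135+(y-300)/3.75)
print('near pin side',atz(s,f2(113,447),113), 'far', atz(s,f2(86,337),113))
for n,uv,z in(('bowl',(290,244),62),('bowlb',(386,268),62),('mug',(330,137),91)): print(n,atz(t,uv,z).round(0))
```

```text
pins [575.2 -54.1 113. ] [574.3  83.  113. ] mid [574.7  14.4 113. ] len 137.1 ang 90.39
bar [ 637.1 -108.5   98. ] [639.7 128.6  98. ] mid [638.4  10.   98. ] len 237.1 ang 89.37
bolts [548.8 -63.4  12. ] [549.1  86.1  12. ] mid [549.   11.3  12. ] len 149.5 ang 89.9
ears [ 490.6 -355.9   54. ] [ 551.3 -229.2   54. ] mid [ 520.9 -292.6   54. ] len 140.5 ang 64.38
ears side [ 490.9 -353.2   54. ] [ 551.1 -228.7   54. ] mid [ 521. -291.   54.] len 138.3 ang 64.16
grip [ 520.38561792 -292.59569914  118.        ]
near pin side [577.43587402 -49.55795144 113.        ] far [581.34818071  92.22002391 113.        ]
bowl [399. -94.  62.]
bowlb [ 339. -341.   62.]
mug [ 676. -195.   91.]
```

```bash
cat >> h.py <<'E'
from scipy.spatial.transform import Rotation as Ro
def plan(X,yaw):
    st=sensors.sense(); R0=Ro.from_euler('xyz',st['tcp_rot'],degrees=True)
    R1=Ro.from_euler('xyz',[180,0,yaw],degrees=True)
    d=R0.inv().apply(np.array(X,float)-st['tool_pos'])/10
    w=(R0.inv()*R1).as_rotvec(degrees=True)
    print('t',st['time'],'at',st['tool_pos'].round(1),st['tcp_rot'].round(2),'shift',d.round(2),'turn',w.round(2),'F',st['ft_force'].round(2),'gap',st['finger_gap'].round(1),'grip',round(float(st['grip_force']),1))
E
python3 -c "
from h import *
plan([521,-292,170],-25.7)"
```

```text
Traceback (most recent call last):
  File "h.py", line 23, in plan
    print('t',st['time'],'at',st['tool_pos'].round(1),st['tcp_rot'].round(2),'shift',d.round(2),'turn',w.round(2),'F',st['ft_force'].round(2),'gap',st['finger_gap'].round(1),'grip',round(float(st['grip_force']),1))
                                                                                                                                                    ^^^^^^^^^^^^^^^^^^^^^^
AttributeError: 'float' object has no attribute 'round'
```

```bash
sed -i "s/st\['finger_gap'\].round(1)/round(float(st['finger_gap']),1)/" h.py
python3 -c "
from h import *
plan([521,-292,170],-25.7)"
```

```text
t 0.1 at [ 176.5 -572.9  230.3] [-1.799e+02 -1.000e-02  1.712e+01] shift [ 41.19 -16.7    6.07] turn [-1.000e-01  3.000e-02  4.282e+01] F [ 0.18  0.05 -0.39] gap 85.1 grip 0.0
```

{"fn": "play_rows", "kwargs": {"motion": [[[4,-1.6,0,0,0,8.5],[8,-3.2,0,0,0,17],[12,-4.8,0,0,0,25.6],[16,-6.5,0,0,0,34.2],[20,-8,0,0,0,42.8]]], "jaw": 1}}

```text
time: 0.6
tool_pos: [343.8, -437.6, 230.8]
tcp_rot: [-180.0, 0.0, -25.3]
ft_force: [0.9, -0.5, 0.5]
finger_gap: 85.5
grip_force: 0.0
```

```bash
python3 -c "
from h import *
plan([521,-292,170],-25.7)"
```

```text
t 0.6 at [ 343.8 -437.6  230.8] [-1.7997e+02  4.0000e-02 -2.5340e+01] shift [  9.78 -20.74   6.09] turn [-0.03  0.04  0.36] F [ 0.86 -0.51  0.45] gap 85.5 grip 0.0
```

{"fn": "play_rows", "kwargs": {"motion": [[[2.5,-5,0.5,0,0,0],[5,-10,1.5,0,0,0],[7.5,-15,3,0,0,0],[9.8,-20.7,5,0,0,0],[9.8,-20.7,5,0,0,0]]]}}

```text
time: 1.1
tool_pos: [520.7, -290.1, 179.7]
tcp_rot: [-180.0, 0.1, -24.9]
ft_force: [-0.2, -0.7, 0.9]
finger_gap: 85.3
grip_force: 0.0
```

Run:
```python
from h import *
plan([521,-292,85],-25.7)
t=snap('top');s=snap('side')
c=lambda im,x,y,w,h,k: cv2.resize(im[y:y+h,x:x+w],None,fx=k,fy=k,interpolation=cv2.INTER_CUBIC)
a=c(t['pixels'],320,150,80,90,5);b=c(s['pixels'],290,215,80,90,5)
cv2.imwrite('pics/g1.png',np.hstack([a,b])[:,:,::-1])
```

```text
t 1.1 at [ 520.7 -290.1  179.7] [-1.7995e+02  8.0000e-02 -2.4890e+01] shift [0.13 0.17 9.47] turn [-0.05  0.08  0.81] F [-0.17 -0.65  0.88] gap 85.3 grip 0.0
```

View pics/g1.png

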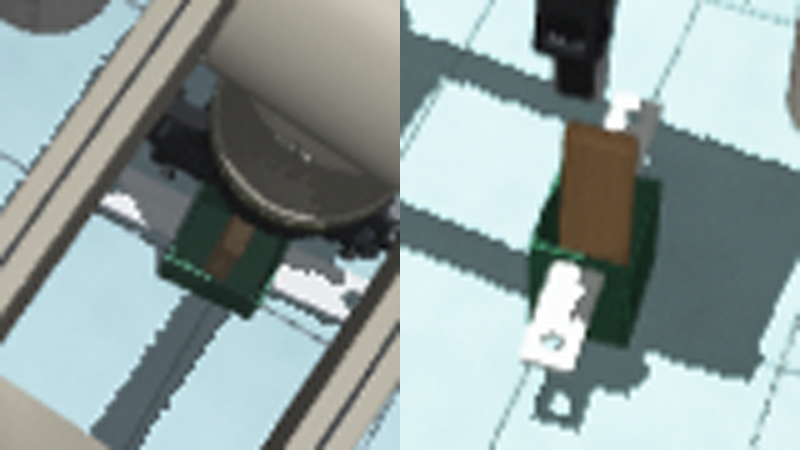

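The caddy is directly under the open fingers. The grip plate shows at crop (232,245) in the top view and (600,190) in the side view. Next I go down and grip.

{"fn": "play_rows", "kwargs": {"motion": [[[0.1,0.1,3,0,0,0.8],[0.1,0.15,6,0,0,0.8],[0.1,0.15,8.2,0,0,0.8],[0.1,0.15,9.4,0,0,0.8],[0.1,0.15,9.4,0,0,0.8]]]}}

```text
time: 1.7
tool_pos: [517.8, -294.2, 85.1]
tcp_rot: [-180.0, 0.2, -25.8]
ft_force: [-0.7, 0.2, 0.3]
finger_gap: 85.5
grip_force: 0.0
```

{"fn": "play_rows", "kwargs": {"motion": [[[0,0,0,0,0,0],[0,0,0,0,0,0],[0,0,0,0,0,0],[0,0,0,0,0,0],[0,0,0,0,0,0]]], "jaw": 0, "squeeze": 50}}

```text
time: 2.2
tool_pos: [519.9, -294.8, 87.9]
tcp_rot: [-180.0, -0.1, -25.8]
ft_force: [1.9, 3.7, -1.6]
finger_gap: 11.9
grip_force: 17.7
```

{"fn": "play_rows", "kwargs": {"motion": [[[0,0,0,0,0,0],[0,0,0,0,0,0],[0,0,0,0,0,0],[0,0,0,0,0,0],[0,0,0,0,0,0]]]}}

```text
time: 2.7
tool_pos: [519.5, -294.6, 87.3]
tcp_rot: [-180.0, 0.0, -25.8]
ft_force: [-0.5, 0.1, 0.1]
finger_gap: 11.3
grip_force: 52.3
```

{"fn": "play_rows", "kwargs": {"motion": [[[0,0,-1,0,0,0],[0,0,-4,0,0,0],[0,0,-8,0,0,0],[0,0,-12,0,0,0],[0,0,-15,0,0,0]]]}}

```text
time: 3.2
tool_pos: [520.0, -295.0, 241.0]
tcp_rot: [180.0, -0.2, -25.8]
ft_force: [0.3, -1.0, -1.4]
finger_gap: 11.0
grip_force: 51.9
```

Run:
```python
from h import *
plan([577,17,240],0)
```

```text
t 3.2 at [ 520. -295.  241.] [ 1.7997e+02 -1.7000e-01 -2.5780e+01] shift [ -8.44 -30.58   0.06] turn [  0.07  -0.16 -25.78] F [ 0.32 -0.96 -1.36] gap 11.0 grip 51.9
```

{"fn": "play_rows", "kwargs": {"motion": [[[-0.5,-2,0,0,0,-5],[-1.4,-5,0,0,0,-10],[-2.3,-8.5,0,0,0,-15],[-3.3,-12,0,0,0,-20],[-4.2,-15.3,0,0,0,-25.8]]]}}

```text
time: 3.7
tool_pos: [548.2, -137.3, 237.9]
tcp_rot: [180.0, -0.0, 0.2]
ft_force: [-0.1, -0.1, -2.7]
finger_gap: 11.1
grip_force: 51.8
```

Run:
```python
from h import *
plan([577,17,240],0)
```

```text
t 3.7 at [ 548.2 -137.3  237.9] [ 1.7999e+02 -2.0000e-02  2.2000e-01] shift [  2.94 -15.41  -0.21] turn [ 0.01 -0.02  0.22] F [-0.09 -0.07 -2.66] gap 11.1 grip 51.8
```

{"fn": "play_rows", "kwargs": {"motion": [[[0.6,-3,0,0,0,0.2],[1.3,-7,0,0,0,0.2],[2.1,-11,0,0,0,0.2],[2.7,-14.2,0,0,0,0.2],[2.9,-15.4,0,0,0,0.2]]]}}

```text
time: 4.2
tool_pos: [577.3, 18.4, 237.9]
tcp_rot: [-180.0, -0.0, -0.0]
ft_force: [-0.5, -0.2, -2.0]
finger_gap: 11.3
grip_force: 51.9
```

{"fn": "play_rows", "kwargs": {"motion": [[[0,0,2,0,0,0],[0,0,4,0,0,0],[0,0,6,0,0,0],[0,0,7,0,0,0],[0,0,7,0,0,0]]]}}

```text
time: 4.7
tool_pos: [575.9, 14.9, 165.6]
tcp_rot: [180.0, 0.2, -0.2]
ft_force: [0.3, 0.0, -1.5]
finger_gap: 11.3
grip_force: 51.8
```

Run:
```python
from h import *
plan([577,17,170],0)
t=snap('top');s=snap('side')
c=lambda im,x,y,w,h,k: cv2.resize(im[y:y+h,x:x+w],None,fx=k,fy=k,interpolation=cv2.INTER_CUBIC)
a=c(t['pixels'],195,120,115,85,6.9)[:,:790];b=c(s['pixels'],305,120,80,95,6)
cv2.imwrite('pics/p1.png',a[:,:,::-1]);cv2.imwrite('pics/p2.png',b[:,:,::-1])
```

```text
t 4.7 at [575.9  14.9 165.6] [180.     0.19  -0.21] shift [ 0.11 -0.21 -0.44] turn [ 0.    0.19 -0.21] F [ 0.27  0.04 -1.53] gap 11.3 grip 51.8
```

View pics/p1.png

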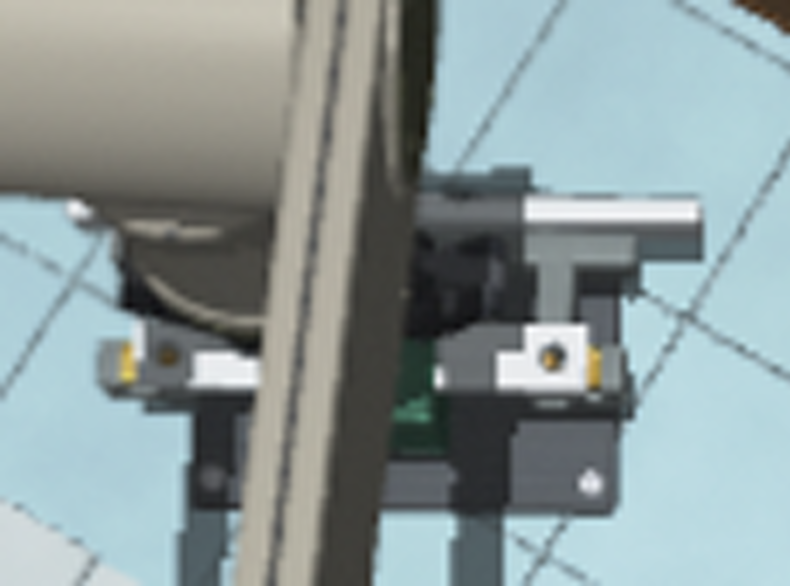

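View pics/p2.png

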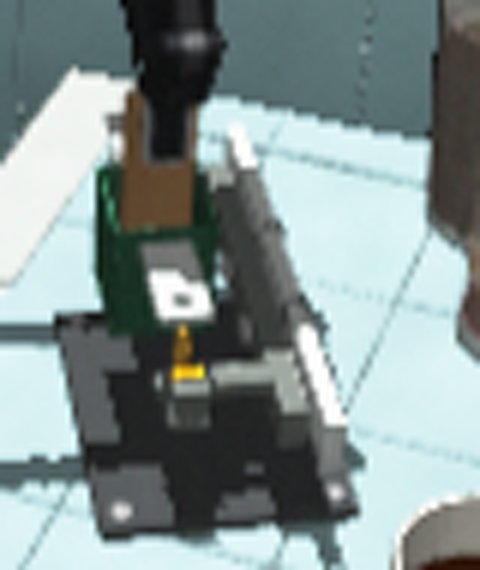

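Both pins can be seen through the ear holes, at crop (168,357) and (551,360) in the top view. In the side view the near pin tip, (182,330), sits just below the near hole at (182,299). A numeric check of the remaining offset comes next.

Run:
```python
from h import *
t=load('top');s=load('side')
p=t['pixels'].astype(int)
for nm,x0,y0 in(('R',271,167),('L',213,167)):
    print(nm,x0,y0); 
    for y in range(y0,y0+11): print(y,' '.join('%3d/%-4d'%(p[y,x].sum()//3,p[y,x,0]-p[y,x,2]) for x in range(x0,x0+10)))
p=s['pixels'].astype(int);print('side')
for y in range(162,186): print(y,' '.join('%3d/%-4d'%(p[y,x].sum()//3,p[y,x,0]-p[y,x,2]) for x in range(329,343)))
print(proj(s,[[577.4,-50.7,113],[577.4,-52.7,113]]),proj(t,[[577.4,88,113],[577.4,-52,113]]))
```

```text
R 271 167
167 219/-5   229/-5   229/-4   230/-4   230/-5   230/-4   230/-4   229/-4   230/-4   135/-9  
168 226/-5   235/-4   235/-4   235/-4   235/-4   235/-4   235/-4   235/-4   235/-4   138/-8  
169 226/-5   235/-4   235/-4   225/-6   184/-9   224/-6   234/-4   235/-4   235/-4   137/-9  
170 226/-5   235/-4   180/-10  117/-8    90/-5   142/-9   229/-5   235/-4   235/-4   164/53  
171 234/-4   229/-5   140/4    123/64    77/23    74/-5   209/-9   233/-4   234/-4   173/80  
172 234/-5   227/-6   149/7    150/92    84/53   130/-7   218/-6   233/-4   235/-4   172/82  
173 235/-4   234/-4   212/-7   129/24   111/18   170/1    230/-4   235/-4   217/-6   161/88  
174 235/-4   235/-4   234/-4   230/-4   230/-4   231/-4   234/-4   235/-4   214/-6   160/89  
175 235/-4   235/-4   235/-4   234/-4   235/-4   235/-4   235/-4   235/-4   214/-6   146/71  
176 165/-7   173/-7   174/-7   173/-8   174/-7   174/-6   171/-6   173/-6   166/-7    94/17  
177  70/-4    77/-4    82/-5    82/-5    82/-5    83/-4    78/-3    82/-5    81/-5   135/-8  
L 213 167
167 201/-42  216/-21  198/-11  109/-9   111/-9
[... 3530 characters left out ...]
129/186  134/178  160/171   63/-2   126/-5   147/-3   155/-3  
182  35/-2    52/-2   110/-4    62/0     86/80   164/217  155/206  154/202  162/194  172/184   86/-2   135/-3   162/-4   162/-3  
183  35/0     66/-1   152/-3    60/2     78/33   143/77   121/32   118/21   126/24   127/15   123/-2    77/-1   145/-4   143/-2  
184  36/-1    55/-1   116/-3    60/1     83/7    160/-4   161/-2   159/-2   158/-2   155/-3   147/-2    70/-1    92/-1    86/0   
185  35/-2    38/-3    57/-2    54/-1    65/-2   129/-2   134/-1   131/-2   128/-1   121/-3   113/-2    58/-1    56/0     55/0   
[[335.19577978 174.46077328]
 [335.32790944 174.91657038]] [[218.57252809 171.48389931]
 [273.66871527 171.84604126]]
```

Run:
```python
from h import *
t=load('top');s=load('side')
z=135.6
for c,n,h,p in((t,'topR',(274.65,171.3),(274.3,171.7)),(t,'topL',(218.8,170.9),(218.9,171.1)),(s,'sideR',(335.1,169.8),(335.1,174.6))):
    a,b=atz(c,h,z),atz(c,p,113);print(n,'hole',a.round(1),'pin',b.round(1),'move',(b-a)[:2].round(1))
plan([577.5,17.5,160],0)
```

```text
topR hole [574.2 -56.2 135.6] pin [577.8 -53.6 113. ] move [3.6 2.6]
topL hole [574.2  83.1 135.6] pin [578.4  87.2 113. ] move [4.2 4.1]
sideR hole [574.7 -58.4 135.6] pin [577.  -51.3 113. ] move [2.3 7.2]
t 4.8 at [577.5  14.9 168.1] [ 1.7999e+02 -4.0000e-02 -2.1000e-01] shift [ 0.   -0.26  0.81] turn [ 0.01 -0.04 -0.21] F [ 0.38 -0.29 -1.91] gap 11.3 grip 51.8
```

{"fn": "play_rows", "kwargs": {"motion": [[[0.05,-0.15,0.2,0,0,-0.2],[0.1,-0.3,0.4,0,0,-0.2],[0.15,-0.35,0.8,0,0,-0.2],[0.15,-0.35,0.8,0,0,-0.2],[0.15,-0.35,0.8,0,0,-0.2]]]}}

```text
time: 5.3
tool_pos: [578.6, 18.9, 159.1]
tcp_rot: [180.0, 0.0, 0.0]
ft_force: [0.6, 0.8, -1.8]
finger_gap: 11.0
grip_force: 51.9
```

{"fn": "play_rows", "kwargs": {"motion": [[[0,0,0,0,0,0],[0,0,0,0,0,0],[0,0,0,0,0,0]]]}}

```text
time: 5.6
tool_pos: [578.8, 18.8, 159.4]
tcp_rot: [180.0, -0.0, 0.0]
ft_force: [0.5, 1.0, -1.4]
finger_gap: 11.6
grip_force: 51.9
```

Run:
```python
from h import *
plan([579,18.4,155],0)
t=snap('top');s=snap('side');plan([579,18.4,155],0)
c=lambda im,x,y,w,h,k: cv2.resize(im[y:y+h,x:x+w],None,fx=k,fy=k,interpolation=cv2.INTER_NEAREST)
a=c(t['pixels'],210,162,18,18,15);b=c(t['pixels'],265,162,18,18,15);d=c(s['pixels'],326,160,18,18,15);
cv2.imwrite('pics/q1.png',np.hstack([a,b,d])[:,:790,::-1])
```

```text
t 5.6 at [578.8  18.8 159.4] [ 1.8e+02 -1.0e-02  2.0e-02] shift [0.02 0.04 0.44] turn [ 0.   -0.01  0.02] F [ 0.5   0.98 -1.44] gap 11.6 grip 51.9
t 5.7 at [578.7  18.8 159.4] [ 1.8e+02 -1.0e-02  2.0e-02] shift [0.03 0.04 0.44] turn [ 0.   -0.01  0.02] F [ 0.51 -0.44 -2.49] gap 11.2 grip 51.9
```

View pics/q1.png

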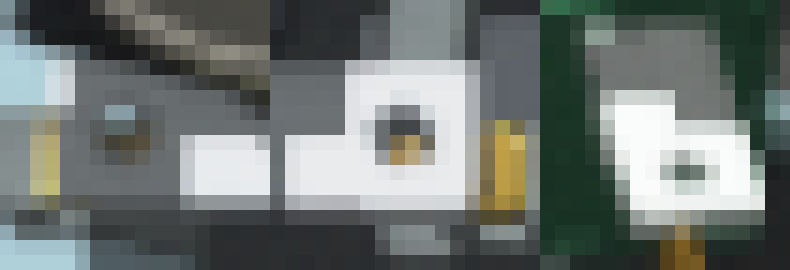

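Now settled, both pins appear in the holes with the parallax I expect: left at crop (128,145), right at (405,150). I can lower the caddy gently.

{"fn": "play_rows", "kwargs": {"motion": [[[0,0,0.3,0,0,0],[0,0,0.6,0,0,0],[0,0,0.9,0,0,0],[0,0,1.1,0,0,0],[0,0,1.2,0,0,0]]]}}

```text
time: 6.2
tool_pos: [578.4, 18.9, 146.8]
tcp_rot: [-180.0, 0.0, 0.0]
ft_force: [0.4, 0.0, -2.4]
finger_gap: 11.3
grip_force: 51.9
```

{"fn": "play_rows", "kwargs": {"motion": [[[0,0,0.1,0,0,0],[0,0,0.2,0,0,0],[0,0,0.3,0,0,0]]]}}

```text
time: 6.5
tool_pos: [578.8, 18.8, 144.4]
tcp_rot: [180.0, -0.0, 0.0]
ft_force: [-0.4, -0.5, -1.0]
finger_gap: 11.2
grip_force: 51.9
```

{"fn": "play_rows", "kwargs": {"motion": [[[0,0,0.1,0,0,0],[0,0,0.2,0,0,0],[0,0,0.3,0,0,0],[0,0,0.4,0,0,0],[0,0,0.5,0,0,0]]]}}

```text
time: 7.0
tool_pos: [578.7, 18.8, 139.2]
tcp_rot: [180.0, -0.0, 0.0]
ft_force: [-0.5, -0.8, -1.0]
finger_gap: 11.3
grip_force: 51.9
```

{"fn": "play_rows", "kwargs": {"motion": [[[0,0,0.1,0,0,0],[0,0,0.2,0,0,0],[0,0,0.3,0,0,0],[0,0,0.3,0,0,0]]]}}

```text
time: 7.4
tool_pos: [578.7, 18.9, 136.2]
tcp_rot: [-180.0, 0.0, 0.0]
ft_force: [0.1, 0.6, -2.4]
finger_gap: 11.1
grip_force: 51.8
```

{"fn": "play_rows", "kwargs": {"motion": [[[0,0,0.1,0,0,0],[0,0,0.2,0,0,0],[0,0,0.3,0,0,0],[0,0,0.4,0,0,0],[0,0,0.4,0,0,0]]]}}

```text
time: 7.9
tool_pos: [579.1, 18.8, 132.8]
tcp_rot: [180.0, -0.1, 0.0]
ft_force: [-0.2, 0.8, 3.1]
finger_gap: 11.2
grip_force: 52.6
```

{"fn": "play_rows", "kwargs": {"motion": [[[0,0,0.1,0,0,0],[0,0,0.2,0,0,0],[0,0,0.3,0,0,0],[0,0,0.3,0,0,0]]]}}

```text
time: 8.3
tool_pos: [579.2, 18.8, 129.8]
tcp_rot: [180.0, -0.1, 0.0]
ft_force: [0.3, 0.8, 4.6]
finger_gap: 11.3
grip_force: 52.8
```

{"fn": "play_rows", "kwargs": {"motion": [[[0,0,0.1,0,0,0],[0,0,0.2,0,0,0],[0,0,0.3,0,0,0],[0,0,0.3,0,0,0]]]}}

```text
time: 8.7
tool_pos: [578.8, 18.8, 126.1]
tcp_rot: [180.0, -0.0, 0.0]
ft_force: [2.2, 1.0, 0.9]
finger_gap: 11.0
grip_force: 52.4
```

{"fn": "play_rows", "kwargs": {"motion": [[[0,0,0.1,0,0,0],[0,0,0.2,0,0,0],[0,0,0.2,0,0,0]]]}}

```text
time: 9.0
tool_pos: [578.3, 18.7, 123.5]
tcp_rot: [180.0, 0.0, 0.0]
ft_force: [2.4, -2.0, -1.4]
finger_gap: 11.1
grip_force: 51.9
```

{"fn": "play_rows", "kwargs": {"motion": [[[0,0,0.05,0,0,0],[0,0,0.1,0,0,0],[0,0,0.15,0,0,0],[0,0,0.15,0,0,0]]]}}

```text
time: 9.4
tool_pos: [578.4, 18.9, 122.5]
tcp_rot: [-180.0, 0.0, 0.0]
ft_force: [0.9, 1.0, -2.6]
finger_gap: 11.3
grip_force: 51.8
```

{"fn": "play_rows", "kwargs": {"motion": [[[0,0,0.05,0,0,0],[0,0,0.1,0,0,0],[0,0,0.1,0,0,0]]]}}

```text
time: 9.7
tool_pos: [578.6, 19.1, 122.1]
tcp_rot: [-180.0, 0.0, 0.0]
ft_force: [-1.8, 1.8, 3.9]
finger_gap: 11.1
grip_force: 52.6
```

{"fn": "play_rows", "kwargs": {"motion": [[[0,0,0.05,0,0,0],[0,0,0.05,0,0,0]]]}}

```text
time: 9.9
tool_pos: [578.7, 19.1, 122.1]
tcp_rot: [-180.0, -0.0, 0.0]
ft_force: [-4.3, 2.5, 7.3]
finger_gap: 11.1
grip_force: 53.3
```

Run:
```python
from h import *
plan([578.6,19,122],0)
t=snap('top');s=snap('side')
c=lambda im,x,y,w,h,k: cv2.resize(im[y:y+h,x:x+w],None,fx=k,fy=k,interpolation=cv2.INTER_CUBIC)
a=c(t['pixels'],205,145,90,50,5);b=c(s['pixels'],310,130,65,85,5)
o=np.zeros((425,790,3),np.uint8);o[:250,:450]=a;o[:,460:785]=b
cv2.imwrite('pics/r1.png',o[:,:,::-1])
```

```text
t 9.9 at [578.7  19.1 122.1] [-1.7999e+02 -1.0000e-02  3.0000e-02] shift [-0.01  0.01  0.01] turn [-0.01 -0.01  0.03] F [-4.33  2.55  7.28] gap 11.1 grip 53.3
```

View pics/r1.png

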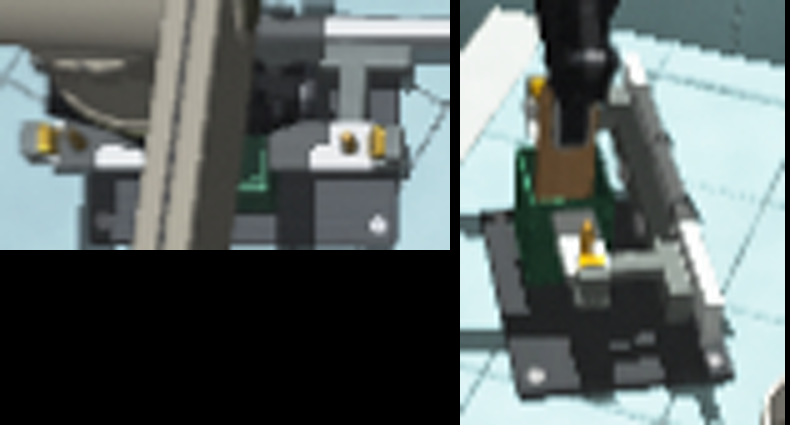

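The ears sit flat on the arms, with the pins through both holes (crop (75,140) and (348,142)) and the catches over the ear ends. The height stopped at 122.1 while the force rose, so the caddy is seated. I'll release it and go straight up.

{"fn": "play_rows", "kwargs": {"motion": [[[0,0,-0.1,0,0,0],[0,0,-0.1,0,0,0],[0,0,-0.1,0,0,0],[0,0,-0.1,0,0,0],[0,0,-0.1,0,0,0]]], "jaw": 0.7}}

```text
time: 10.5
tool_pos: [578.6, 18.8, 122.1]
tcp_rot: [180.0, 0.0, 0.0]
ft_force: [0.5, -0.3, 0.0]
finger_gap: 59.7
grip_force: 0.0
```

{"fn": "play_rows", "kwargs": {"motion": [[[0,0,0,0,0,0],[0,0,-0.5,0,0,0],[0,0,-2,0,0,0],[0,0,-4,0,0,0],[0,0,-6,0,0,0]]]}}

```text
time: 11.0
tool_pos: [578.8, 18.8, 184.2]
tcp_rot: [180.0, -0.0, 0.0]
ft_force: [1.2, 0.0, 0.5]
finger_gap: 59.6
grip_force: 0.0
```

{"fn": "play_rows", "kwargs": {"motion": [[[-1,0,-3,0,0,0],[-3,0,-7,0,0,0],[-6,0,-10,0,0,0],[-10,0,-10,0,0,0],[-13,0,-10,0,0,0]]]}}

```text
time: 11.5
tool_pos: [448.0, 18.8, 285.4]
tcp_rot: [180.0, -0.3, 0.0]
ft_force: [0.2, -0.5, -0.2]
finger_gap: 59.6
grip_force: 0.0
```

{"fn": "play_rows", "kwargs": {"motion": [[[0,0,0,0,0,0],[0,0,0,0,0,0],[0,0,0,0,0,0]]]}}

```text
time: 11.8
tool_pos: [449.5, 18.8, 283.1]
tcp_rot: [180.0, -0.1, 0.0]
ft_force: [0.4, 0.0, -0.8]
finger_gap: 59.9
grip_force: 0.0
```

Run:
```python
from h import *
plan([578.6,19,122],0)
t=snap('top');s=snap('side')
c=lambda im,x,y,w,h,k: cv2.resize(im[y:y+h,x:x+w],None,fx=k,fy=k,interpolation=cv2.INTER_CUBIC)
a=c(t['pixels'],205,145,90,50,5);b=c(s['pixels'],310,130,65,85,5)
o=np.zeros((425,790,3),np.uint8);o[:250,:450]=a;o[:,460:785]=b
cv2.imwrite('pics/r2.png',o[:,:,::-1])
```

```text
t 11.8 at [449.5  18.8 283.1] [ 1.7999e+02 -9.0000e-02  2.0000e-02] shift [12.89 -0.02 16.13] turn [ 0.01 -0.09  0.02] F [ 0.42  0.02 -0.81] gap 59.9 grip 0.0
```

View pics/r2.png

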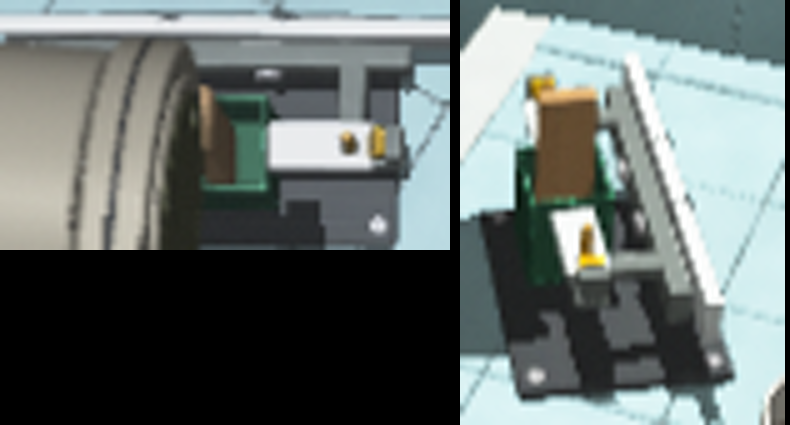

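The caddy hangs level on both pins. The near pin (crop (348,142) top, (587,240) side) passes through the ear under the catch, and the gripper is clear. I'm handing in.

```bash
python3 -c "
from h import *
print(job.hand_in())"
```

```text
the job is handed in; nothing more can be done
None
```

The caddy hangs on both pins, pressed down to its seat with the catches over its ears in the last pictures. I released it, moved the arm clear and handed the job in at about 12 s; no verdict came back.

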